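# Key the amber filter cell onto the photometer and hold its light seal shut

## Robot

A 6-joint arm with a two-finger parallel gripper is mounted at the origin on a cart in front of the work surface, level with it; the furniture and walls round the work are solid. World frame = base frame: x ahead of the robot, y to its left, z up, the work surface at z = 0. Lengths are in m, angles in rad, forces in N, time in s.
With the tool pointing down it reaches from about 0.4 to 0.825 m from the base axis. Payload 7 kg.
Tool frame: the origin (TCP) lies between the finger pads, 19 mm behind the fingertips; this is the grasp point; z points along the fingers, x is the direction in which the jaws open and shut, and the axes are right-handed (so a half turn about z gives the same grasp; the last joint's range is limited). The gripper opens to 88 mm and grips with 3 to 60 N. Pads are 19 mm wide; open, the fingers measure 130 mm over their backs; the gripper's body (78 mm by 193 mm) begins 47 mm behind the grasp point.
Start: joints at [-0.945, 0.359, 0.012, 0, -1.224, -0.288], TCP at [0.224, -0.637, 0.245] pointing down, gripper open.
Joint ranges: [-3.07, 3.07], [-1.43, 2.12], [-1.02, 1.25], [-3.03, 1.67], [-3.05, -0], [-3.03, 3.03]. Speed limits (rad/s): [2.39, 2.39, 3.01, 3.14, 3.14, 3.14].

## Interface

Orientations are given as [roll, pitch, yaw] about the fixed x, y, z axes, in that order (R = Rz(yaw) Ry(pitch) Rx(roll)).
In Python, from station import telemetry, grab_frame, arm, regions_of, pinpoint gives the robot as it stands. The module is installed in compiled form; this text tells all that it offers.
- The arm moves only by the shell command python3 -m inch 'ROWS' [FORCE]. ROWS is text: rows parted by semicolons, each of 7 numbers parted by spaces: the opening, from 0 (shut) to 1 (fully open), then the shift along the world's x, y, z in cm, then the turn, a rotation vector about the world's x, y, z in degrees. A call has 1 to 12 rows; each row is the pose to reach, as a shift and turn from the pose measured when the call began; what a row does not reach only later rows make up. A row lasts 1/8 s, in which the tool goes at most 62.5 mm and 10.7 degrees, less where a joint would pass 70% of its speed; a pose out of reach is approached as far as the arm can. A call with a gripper value outside its range is refused whole. The fingers move at their own pace and stop on an object; FORCE is the grip in N (left out, the last holds). Time passes only in rows, so rows that repeat a pose let the fingers close. It gives the time, the measured TCP pose, the force and the opening at its end, in the units of the state.
- telemetry.get_state(): the state, without advancing time (a new reading comes with each control period).
- grab_frame(name): name is "side" or "top" or "wrist"; returns a dict with "pixels" (480x640x3 uint8, red, green, blue), "fx", "fy", "cx", "cy" (pixels), "R" (3x3) and "t" (3): a world point X has camera coordinates R X + t. Camera axes: x right, y down, z forward; pixel columns grow to the right and rows downward; lengths in m; the calibration is good to about 2 mm. The wrist camera is an equidistant fisheye: a pixel r from the principal point sees the ray r / f radians off the axis. A picture is of the moment at which its call begins. There is no depth.
- arm.job_done(): hands the job in, once; it reports no verdict.
Trained networks look in the newest picture that a camera, given by its name, has taken for a name from the list of things; names that differ only in an ending like _2 or _b are one class to them, and where a whole thing is asked for, a point or a joint stands for the part that bears it (a point fixed in the world has none). Each returns a list of dicts, best first, with "p" (0 to 1); they miss things now and then, are a little off and sometimes report something else, mostly with a low value. They report only what shows in the picture. A call takes as long as a camera call.
- regions_of(camera, name): "pixels" (480x640 bool, what is visible of it) and "bbox" ([left, top, right, bottom] in pixels, round what is visible of it).
- pinpoint(camera, name): "location" ([column, row] in pixels: a listed point, or the origin of a listed thing).
The state is a dict: "t": time; "q": joint angles; "qd": joint speeds; "joint_efforts": joint torques, N m; "eef_pos": TCP position; "ee_rot": TCP orientation; "force": force on the tool from outside, world axes, zero at the start; "moment": the same for the moment, N m; "width": finger opening in m.
Only numpy, scipy, OpenCV 4.12 (cv2) and the standard library are available. Lean on these libraries where they do the work, as an engineer would, in place of code of your own. Each camera call takes 0.05 s, during which the arm holds its last target. There are 200 camera calls.

## Task

A dark reading is due on the bench photometer: take the filter cell with the amber glass from its post on the resting bar and set it, glass up, over the photometer's port. Turn its knurled collar until the hidden keyways drop over the port's pins, then push the cell straight down against the sprung light seal until it sits fully home on the flange, and finish while still holding it pushed home (do not let go; the seal would lift it again). Leave the other two cells on their posts and everything else on the bench where it is.

Things in the scene. Friction and masses are not known exactly. Their poses are not given: they have to be found in the camera images.
- cell_amber: filter cell to fit: round black knurled collar, 53 mm diameter, 36 mm tall, on a plain foot rim of 62 mm diameter, 6 mm thick; about 130 g; amber glass and ring at its closed top, open below. Origin: centre of its underside, z up. Three hidden keyways, 8 mm wide, 120 degrees apart, in the lowest 8 mm of its bore (38 mm): unseen, unmarked, and its x, y axes do not tell them. Round: any grip yaw
- cell_grip (a point): point on the amber cell's axis 26 mm above its underside (10 mm below its top): a good height for the TCP when gripping it round the knurl; the fingertips then stand 1 mm above the foot rim's shoulder and come to rest on it when they push down, so the cell cannot creep far up between the fingers
- cell_green: the same cell with green glass; stays on its post. Origin: centre of its underside
- cell_blue: the same cell with blue glass; stays on its post. Origin: centre of its underside
- rest: resting bar, aluminium, 64 x 236 x 10 mm, fixed, with three plain white posts 80 mm apart along its y axis (34 mm diameter, rising 15.5 mm above the bar's top; no pins), one cell over each, their order varying. Origin: centre of the bar's underside
- meter: bench photometer, fixed: cream box 140 mm deep (x -75 to +65 mm), 170 mm wide, 52 mm high, sloping key panel towards -x. Origin: centre of its underside, x pointing to its back
- port (a point): centre of the port in the flange's upper face (58 mm above the bench; flange 68 mm diameter), z up. Round chamfered spigot, 36 mm diameter, 20 mm high, on this axis; about 1 mm of play to the cell all round. A cell whose keyways miss the pins stops with its underside 12.5 mm above this point; keyed it goes down freely to 6 mm and meets the light seal; home, its origin is at this point
- pins (a point): point on the port's axis 10 mm above point port, at the height of its three round brass pins (5 mm thick, tips 22 mm from the axis, 120 degrees apart, their angle not stated). Turning a lightly pressed cell (about 5 N) by at most 120 degrees, either way, brings the keyways over the pins; they enter within about 0.08 rad either side of exact
- light_seal (a joint): sprung black light-seal ring round the foot of the spigot, how far it is pressed down, in m: 0 = up (ring top 6 mm above the flange), 0.006 = pressed flush by a cell that is home. Its spring pushes back with 3 N at first contact, rising to 9 N when home, and lifts the cell again when it is released
- bottle: bystander: white wash bottle, 73 mm diameter, 180 mm tall, stands upright. Origin: centre of its underside
- alcohol: bystander: small white bottle with red cap, 48 mm diameter, 117 mm tall. Origin: centre of its underside
- petri: bystander: petri dish, 59 mm diameter, 15 mm high. Origin: centre of its underside
- tube_rack: bystander: empty blue tube rack, 120 x 175 x 50 mm. Origin: centre of its underside
- book: bystander: dark blue notebook, 212 x 150 x 13 mm, with a black-capped marker on it. Origin: centre of its underside
- pen: bystander: white marker with black cap lying on the notebook, 132 mm long. Origin: centre of its underside
- notes: bystander: block of yellow sticky notes, 42 x 43 x 20 mm. Origin: centre of its underside

How it is judged:
On the way, in this order (a step that is already met when the one before it is completed fails the run):
1. the amber cell is over the spigot of the port (horizontal distance between cell_amber and port below 0.004 m and z of cell_amber in the frame of port below 0.018 m).
2. its keyways have dropped over the pins (horizontal distance between cell_amber and port below 0.004 m and z of cell_amber in the frame of port below 0.008 m).
At the end, for the whole second after the job is handed in: amber cell held home by the fingers: underside within 2 mm of the flange, 3 mm of the port axis, 4 degrees of upright, seal down over 4 mm, fingers on the cell over 3 N, cell on the photometer over 4 N, at rest; green and blue cells upright within 12 mm of their start (z of cell_amber in the frame of port between -0.002 and 0.002 m and horizontal distance between cell_amber and port below 0.003 m and angle between cell_amber's own z axis and vertical below 0.07 rad and value of joint light_seal above 0.004 m and contact force between cell_amber and the fingers above 3 N and contact force between cell_amber and meter above 4 N and linear speed of cell_amber below 0.02 m/s and distance of each of cell_green, cell_blue from where it was at the start of the episode below 0.012 m and angle between each of cell_green, cell_blue's own z axis and vertical below 0.1 rad); the arm keeps its last pose, push and grip.
It fails at once if another cell is taken off its post (distance of any of cell_green, cell_blue from where it was at the start of the episode above 0.015 m).
It fails at once if a bystander is pushed about or knocked over (distance of any of bottle, alcohol, petri, tube_rack, book, notes from where it was at the start of the episode above 0.03 m or angle between bottle's own z axis and vertical above 0.3 rad or distance of pen from where it was at the start of the episode above 0.04 m).
It also fails if it takes over 61 s, if anything falls off the work surface, if the arm or the gripper's body presses on something with over 40 N, if the wrist force passes 120 N, or if a joint passes its speed limit or range.

## Working session

There is one attempt and no reset: what is moved stays moved. The work goes in short steps, Python scripts to look and compute and a shell command to move; the robot and the scene stay as the last step left them, time stands still between calls to the robot, and variables do not carry over. Pictures are saved under pics/ and viewed, about 8 in all and at most 12, crops included, and the job is handed in when it is done.

```bash
mkdir -p pics; cat > h.py <<'E'
import numpy as np, cv2
from station import telemetry, grab_frame, arm, regions_of, pinpoint
def ray(f,u,v,fish=False):
    x,y=(u-f["cx"])/f["fx"],(v-f["cy"])/f["fy"]
    if fish:
        r=np.hypot(x,y); s=np.sin(r)/r if r>1e-9 else 1; d=np.array([x*s,y*s,np.cos(r)])
    else: d=np.array([x,y,1.])
    R=np.array(f["R"]); return -R.T@np.array(f["t"]), R.T@d
def at_z(f,u,v,z,fish=False):
    c,d=ray(f,u,v,fish); return c+d*(z-c[2])/d[2]
def save(f,n): cv2.imwrite("pics/"+n,f["pixels"][:,:,::-1])
E
python3 - <<'E'
from h import *
H={'cell_amber':0.01,'cell_green':.01,'cell_blue':.01,'cell_grip':.036,'port':.058,'pins':.068,'meter':0,'rest':0,'bottle':0,'alcohol':0,'tube_rack':0}
for c in("top","side"):
    f=grab_frame(c); save(f,c+"0.png"); print(c,"cam",ray(f,0,0)[0])
    for n,z in H.items():
        for r in pinpoint(c,n)[:2]:
            print(n,round(r["p"],2),np.round(r["location"]),np.round(at_z(f,*r["location"],z),3))
s=telemetry.get_state();print(s)
E
```

```text
top cam [-0.33313998 -0.09174526  1.48908881]
cell_amber 0.33 [258. 276.] [0.432 0.136 0.01 ]
cell_green 0.71 [374. 289.] [ 0.414 -0.215  0.01 ]
cell_green 0.27 [256. 258.] [0.494 0.149 0.01 ]
cell_blue 0.62 [427. 280.] [ 0.456 -0.373  0.01 ]
cell_blue 0.25 [470. 273.] [ 0.488 -0.505  0.01 ]
port 0.85 [259. 256.] [0.472 0.133 0.058]
port 0.26 [201. 236.] [0.528 0.318 0.058]
pins 0.63 [258. 254.] [0.474 0.136 0.068]
meter 0.73 [259. 256.] [0.507 0.143 0.   ]
meter 0.7 [261. 274.] [0.443 0.129 0.   ]
rest 0.91 [403. 285.] [ 0.439 -0.303 -0.   ]
alcohol 0.72 [473. 300.] [ 0.405 -0.51   0.   ]
alcohol 0.36 [154. 238.] [0.547 0.481 0.   ]
tube_rack 0.72 [201. 235.] [0.57  0.335 0.   ]
tube_rack 0.54 [167. 272.] [0.431 0.415 0.   ]
side cam [ 0.15456602 -1.1342064   0.7421928 ]
cell_amber 0.9 [324. 332.] [ 0.432 -0.292  0.01 ]
cell_green 0.67 [302. 312.] [ 0.408 -0.209  0.01 ]
cell_green 0.65 [346. 352.] [ 0.454 -0.37   0.01 ]
cell_blue 0.7 [347. 354.] [ 0.453 -0.376  0.01 ]
cell_grip 0.63 [322. 319.] [ 0.432 -0.282  0.036]
port 0.57 [286. 223.] [0.466 0.134 0.058]
port 0.16 [286. 222.] [0
[... 319 characters left out ...]
0.498  0.   ]
tube_rack 0.58 [302. 206.] [0.572 0.339 0.   ]
{'t': 1.2, 'q': array([-9.44890663e-01,  3.58600086e-01,  1.19182779e-02, -5.76248438e-06,
       -1.22409397e+00, -2.88096036e-01]), 'qd': array([-0.00068437, -0.00022334, -0.00065546,  0.00245885,  0.00179497,
        0.00092753]), 'joint_efforts': array([ 1.31415691e-03, -5.82406247e+01,  2.93300647e+01,  7.00253963e+00,
        1.23410724e-02, -2.39458876e-05]), 'eef_pos': array([ 0.22369022, -0.63684518,  0.24536812]), 'ee_rot': array([3.14158162e+00, 1.81588914e-05, 1.90860400e+00]), 'force': array([ 0.34653651, -0.61882119, -0.08383024]), 'moment': array([-0.07798369, -0.01706208,  0.01816529]), 'width': 0.08748237233848662}
```

```bash
python3 - <<'E'
import cv2,numpy as np
a=cv2.imread("pics/top0.png")[200:340,130:530];b=cv2.imread("pics/side0.png")[170:440,200:480]
cv2.imwrite("pics/ab.png",np.vstack([cv2.resize(a,(800,280)),cv2.resize(cv2.copyMakeBorder(b,0,0,40,40,0),(360,270)) if 0 else cv2.resize(b[:, :],(800,320*2))[:320]])) if 0 else None
c=np.zeros((600,800,3),np.uint8);c[:280]=cv2.resize(a,(800,280));c[282:600,200:530]=cv2.resize(b,(330,318));cv2.imwrite("pics/ab.png",c)
E
```

```text
(no output)
```

View pics/ab.png

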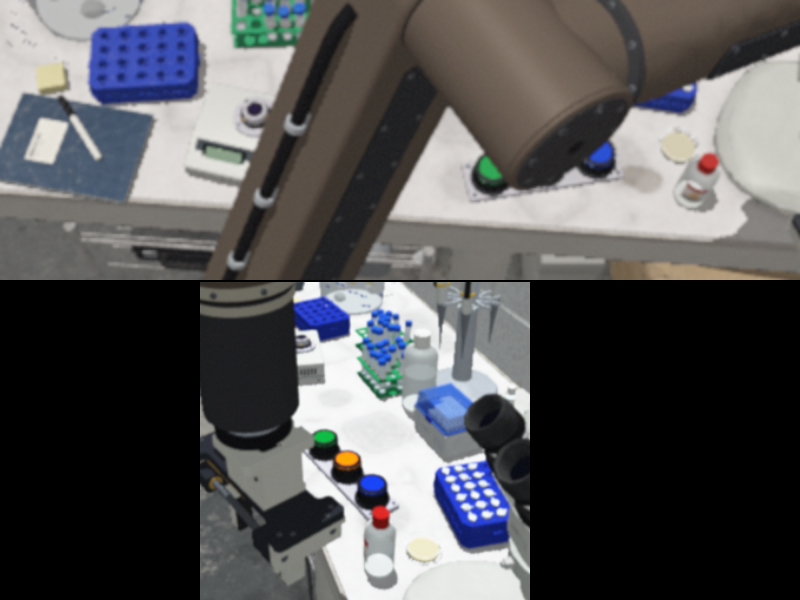

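The picture shows amber in the middle of the bar, green and blue either side, and the port on the meter at the left. I'll go above amber with the jaws across the bar.

```bash
python3 -m inch '1 10 17 0 0 0 40; 1 20.8 34.5 0 0 0 85.5; 1 20.8 34.5 0 0 0 85.5; 1 20.8 34.5 0 0 0 85.5; 1 20.8 34.5 0 0 0 85.5; 1 20.8 34.5 0 0 0 85.5; 1 20.8 34.5 -4 0 0 85.5; 1 20.8 34.5 -8.5 0 0 85.5; 1 20.8 34.5 -8.5 0 0 85.5; 1 20.8 34.5 -8.5 0 0 85.5; 1 20.8 34.5 -8.5 0 0 85.5'
python3 - <<'E'
from h import *
for c in("wrist","top","side"):
    f=grab_frame(c); save(f,c+"1.png"); w=c=="wrist"; print(c,"cam",ray(f,0,0)[0])
    for n,z in {'cell_amber':.01,'cell_green':.01,'cell_blue':.01,'cell_grip':.036,'port':.058,'pins':.068,'rest':0}.items():
        for r in pinpoint(c,n)[:1]: print(n,round(r["p"],2),np.round(r["location"]),np.round(at_z(f,*r["location"],z,w),4))
    for n in('cell_amber','cell_green','cell_blue'):
        for r in regions_of(c,n)[:1]:
            b=r["bbox"];print(n,round(r["p"],2),b)
E
```

```text
t: 2.58
eef_pos: [0.4326, -0.2926, 0.1623]
ee_rot: [-3.14, 0.002, -2.885]
force: [0.4, -0.3, 0.4]
width: 0.0875
wrist cam [ 0.4537237  -0.37168161  0.30199404]
cell_amber 0.98 [327. 224.] [ 0.4313 -0.2934  0.01  ]
cell_green 0.65 [324. 308.] [ 0.4138 -0.218   0.01  ]
cell_blue 0.8 [324. 122.] [ 0.4547 -0.3722  0.01  ]
cell_grip 0.65 [327. 235.] [ 0.431  -0.2923  0.036 ]
cell_amber 0.83 [289.7, 187.6, 361.2, 269.3]
cell_green 0.88 [289.1, 278.8, 356.9, 334.1]
cell_blue 0.59 [283.9, 79.5, 364.8, 162.7]
top cam [-0.33313998 -0.09174526  1.48908881]
cell_amber 0.54 [399. 282.] [ 0.4438 -0.2905  0.01  ]
cell_green 0.83 [374. 288.] [ 0.4165 -0.215   0.01  ]
cell_blue 0.44 [428. 284.] [ 0.4427 -0.3751  0.01  ]
cell_grip 0.77 [402. 278.] [ 0.443  -0.2945  0.036 ]
port 0.68 [259. 254.] [0.4811 0.1343 0.058 ]
pins 0.8 [258. 254.] [0.4739 0.1346 0.068 ]
rest 0.56 [400. 286.] [ 0.4351 -0.2941  0.    ]
cell_amber 0.81 [388.3, 271.6, 411.6, 293.2]
cell_green 0.67 [362.9, 275.4, 386.1, 299.0]
cell_blue 0.59 [418.8, 276.8, 438.2, 292.7]
side cam [ 0.15456602 -1.1342064   0.7421928 ]
cell_amber 0.86 [325. 330.] [ 0.4364 -0.2871  0.01  ]
cell_green 0.67 [324. 334.] [ 0.4301 -0.3011  0.01  ]
cell_blue 0.92 [346. 355.] [ 0.4499 -0.3758  0.01  ]
cell_grip 0.91 [322. 323.] [ 0.4275 -0.2929  0.036 ]
pins 0.73 [289. 220.] [0.4724 0.1336 0.068 ]
rest 0.59 [326. 336.] [ 0.436  -0.2947  0.    ]
cell_amber 0.94 [311.6, 312.3, 337.9, 340.4]
cell_green 0.93 [292.5, 297.3, 318.3, 321.5]
cell_blue 0.84 [328.9, 332.2, 364.9, 364.7]
```

View pics/wrist1.png

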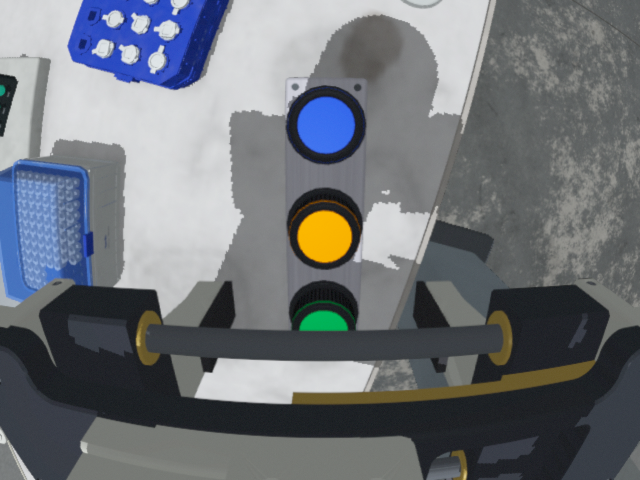

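View pics/top1.png

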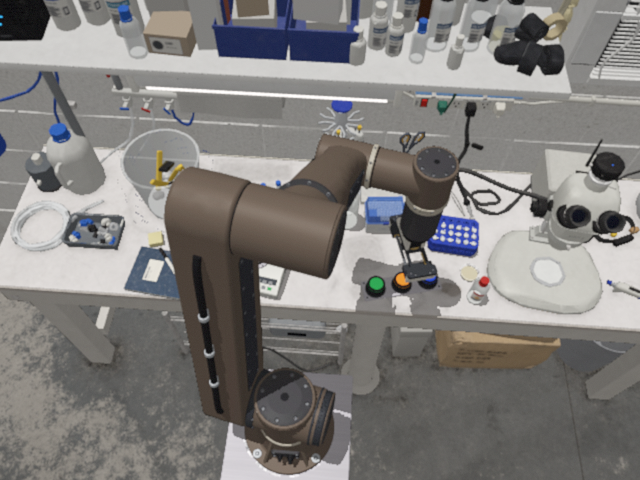

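Wrist view: amber glass is centred at (325, 236), in line with the bar, with the jaws clear of green and blue. The measured centre is about (0.4313, -0.2927), 1 mm from the TCP. I'll descend and grip.

```bash
python3 -m inch '1 -0.1 0 -4 0 0 0; 1 -0.1 0 -8 0 0 0; 1 -0.1 0 -11 0 0 0; 1 -0.1 0 -12.6 0 0 0; 1 -0.1 0 -12.6 0 0 0; 1 -0.1 0 -12.6 0 0 0; 0 -0.1 0 -12.6 0 0 0; 0 -0.1 0 -12.6 0 0 0; 0 -0.1 0 -12.6 0 0 0; 0 -0.1 0 -12.6 0 0 0; 0 -0.1 0 -12.6 0 0 0' 35
```

```text
t: 5.6
eef_pos: [0.4318, -0.2921, 0.0351]
ee_rot: [-3.14, 0.002, -2.882]
force: [2.1, 1.5, 5.6]
width: 0.0526
```

```bash
python3 -m inch '0 0 0 2 0 0 0; 0 0 0 5 0 0 0; 0 0 0 10 0 0 0; 0 0 0 15 0 0 0; 0 1 8 17 0 0 0; 0 2 14 17 0 0 0; 0 2.7 20 17 0 0 0; 0 3.2 26 17 0 0 0; 0 3.5 31 17 0 0 0; 0 3.5 36 17 0 0 0; 0 3.5 36 17 0 0 0; 0 3.5 36 17 0 0 0'
python3 - <<'E'
from h import *
for c in("wrist","top","side"):
    f=grab_frame(c); save(f,c+"2.png"); w=c=="wrist"
    for n,z in {'port':.058,'pins':.068,'meter':0}.items():
        for r in pinpoint(c,n)[:2]: print(c,n,round(r["p"],2),np.round(r["location"]),np.round(at_z(f,*r["location"],z,w),4))
E
```

```text
t: 7.1
eef_pos: [0.4662, 0.0678, 0.2047]
ee_rot: [-3.14, 0.0, -2.881]
force: [-0.5, -0.1, -0.8]
width: 0.0521
wrist port 0.35 [326. 318.] [0.4433 0.1487 0.058 ]
top meter 0.2 [426. 281.] [ 0.4566 -0.371  -0.    ]
side port 0.79 [289. 224.] [0.4704 0.1278 0.058 ]
side pins 0.83 [283. 221.] [0.4552 0.1296 0.068 ]
side meter 0.86 [282. 243.] [0.45   0.1285 0.    ]
```

View pics/wrist2.png

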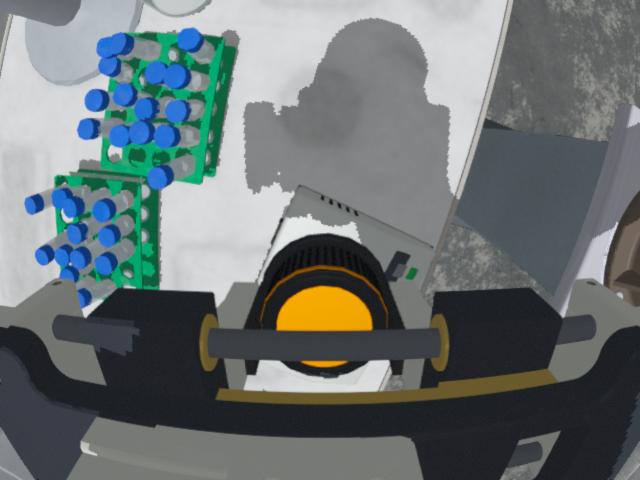

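The wrist view shows the held cell (325, 325) hiding the port. I'll move past it so the camera looks straight down on the port.

```bash
python3 -m inch '0 -0.8 6 0 0 0 0; 0 -1.6 12 0 0 0 0; 0 -1.6 14.5 0 0 0 0; 0 -1.6 14.5 0 0 0 0; 0 -1.6 14.5 0 0 0 0;0 -1.6 14.5 0 0 0 0'
python3 - <<'E'
from h import *
for c in("wrist","top","side"):
    f=grab_frame(c); save(f,c+"3.png"); w=c=="wrist"
    if w: print(f["fx"],f["cx"],f["cy"],np.array(f["R"]).tolist(),np.array(f["t"]).tolist(),ray(f,0,0)[0])
    for n,z in {'port':.058,'pins':.068,'meter':0,'light_seal':.06}.items():
        for r in pinpoint(c,n)[:1]: print(c,n,round(r["p"],2),np.round(r["location"]),np.round(at_z(f,*r["location"],z,w),4))
E
```

```text
t: 8.45
eef_pos: [0.4508, 0.2119, 0.2051]
ee_rot: [-3.14, 0.002, -2.883]
force: [0.2, -0.2, -1.3]
width: 0.0527
371.64829954431775 323.7952600254795 235.92888161302656 [[-0.9667288990973408, -0.255796030799725, -0.001904278642637661], [-0.24467672557909576, 0.9224828614554723, 0.29859449137721067], [-0.07462262130168433, 0.28912585658849216, -0.9543781763232201]] [0.49115259977480424, -0.1099509883402868, 0.32591138428257327] [0.47222933 0.13283338 0.34480876]
wrist port 0.64 [328. 129.] [0.4686 0.1362 0.058 ]
wrist pins 0.96 [331. 136.] [0.4649 0.1409 0.068 ]
wrist meter 0.6 [346. 138.] [0.4499 0.1415 0.    ]Traceback (most recent call last):
  File "<stdin>", line 6, in <module>
ValueError: it knows: alcohol, book, bottle, cell_amber, cell_blue, cell_green, cell_grip, meter, notes, pen, petri, pins, port, rest, tube_rack
```

View pics/wrist3.png

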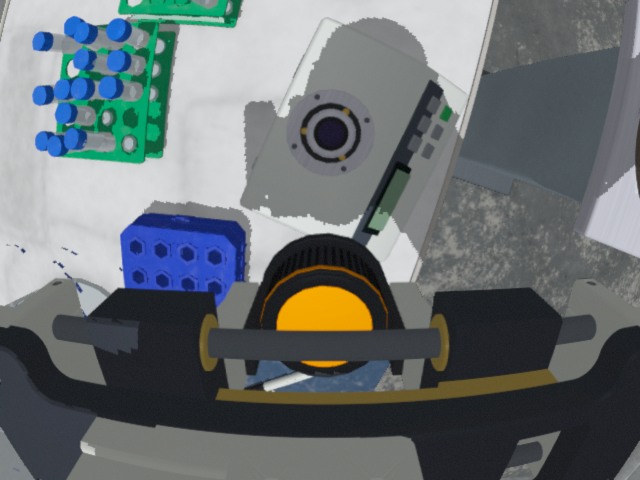

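```bash
python3 - <<'E'
from h import *
f=grab_frame("wrist");im=f["pixels"][70:200,265:395];g=cv2.cvtColor(im,cv2.COLOR_RGB2GRAY)
G=cv2.resize(g,None,fx=4,fy=4,interpolation=cv2.INTER_CUBIC);O=cv2.resize(im,None,fx=4,fy=4)[:,:,::-1].copy()
for (a,b,z,n) in((60,90,.078,'spigot?'),(100,125,.064,'mid'),(150,190,.058,'flange')):
    C=cv2.HoughCircles(cv2.GaussianBlur(G,(7,7),2),cv2.HOUGH_GRADIENT,1.5,300,param1=80,param2=15,minRadius=a,maxRadius=b)
    if C is None: continue
    x,y,r=C[0][0];cv2.circle(O,(int(x),int(y)),int(r),(0,0,255),1)
    u,v=x/4+265-.4,y/4+70-.4
    for zz in(.058,.064,.078):
        p=at_z(f,u,v,zz,True); q=at_z(f,u+r/4,v,zz,True); print(n,zz,np.round((u,v),1),np.round(p,4),'rad',round(np.linalg.norm(p-q),4))
cv2.imwrite("pics/port3.png",O)
E
```

```text
spigot? 0.058 [330.8 132.4] [0.466  0.1388 0.058 ] rad 0.0131
spigot? 0.064 [330.8 132.4] [0.4661 0.1387 0.064 ] rad 0.0128
spigot? 0.078 [330.8 132.4] [0.4664 0.1384 0.078 ] rad 0.0121
mid 0.058 [330.8 132. ] [0.466  0.1385 0.058 ] rad 0.0228
mid 0.064 [330.8 132. ] [0.4662 0.1384 0.064 ] rad 0.0223
mid 0.078 [330.8 132. ] [0.4665 0.1381 0.078 ] rad 0.0212
flange 0.058 [318.  130.9] [0.4756 0.1402 0.058 ] rad 0.0325
flange 0.064 [318.  130.9] [0.4756 0.14   0.064 ] rad 0.0318
flange 0.078 [318.  130.9] [0.4754 0.1397 0.078 ] rad 0.0302
```

View pics/port3.png

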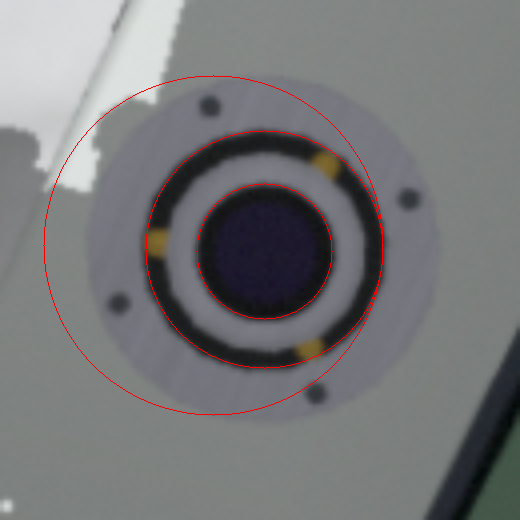

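```bash
python3 - <<'E'
from h import *
f=grab_frame("wrist");f["t"]=-np.array(f["R"])@np.array([.4537237,-.37168161,.30199404])
im=cv2.imread("pics/wrist1.png");m=cv2.inRange(cv2.cvtColor(im,cv2.COLOR_BGR2HSV),(12,150,180),(35,255,255))
n,l,s,c=cv2.connectedComponentsWithStats(m);i=1+s[1:,4].argmax();print(s[i],c[i])
print(at_z(f,*c[i],.045,True),at_z(f,*c[i],.046,True))
s=telemetry.get_state();print(s["eef_pos"],s["ee_rot"],s["q"],s["force"])
E
```

```text
[ 298  211   53   51 2171] [324.15154307 236.0829111 ]
[ 0.43339604 -0.29371443  0.045     ] [ 0.43347513 -0.29401781  0.046     ]
[0.45087334 0.21234728 0.20523594] [-3.14047629e+00  1.88184007e-03 -2.88271227e+00] [ 0.8367323   0.09754693 -0.43014317  0.00227337 -1.04214084 -0.57899865] [ 0.36336309  0.27411524 -1.27786419]
```

Port centre ≈ (0.466, 0.139); the measured ring radii (22 mm at pin tips) agree with the given sizes. Allowing for the offset found at the grasp, I'll use (0.4655, 0.139).

```bash
python3 -m inch '0 0.7 -4 0 0 0 0; 0 1.46 -7.3 0 0 0 0; 0 1.46 -7.3 -4 0 0 0; 0 1.46 -7.3 -7.5 0 0 0; 0 1.46 -7.3 -8.5 0 0 0; 0 1.46 -7.3 -9 0 0 0; 0 1.46 -7.3 -9.4 0 0 0; 0 1.46 -7.3 -9.4 0 0 0; 0 1.46 -7.3 -9.4 0 0 0'
python3 -c "
from h import *
s=telemetry.get_state();print(s['eef_pos'],s['force'],s['moment'],s['q'])"
```

```text
t: 9.88
eef_pos: [0.4658, 0.1396, 0.1119]
ee_rot: [-3.141, 0.003, -2.883]
force: [-1.0, -0.9, -1.4]
width: 0.0523
[0.46580505 0.13964123 0.11186179] [-1.04473463 -0.85992115 -1.39508486] [0.04712197 0.13617617 0.06385715] [ 0.69824452  0.18311159 -0.57756805  0.00267063 -0.80775241 -0.44102733]
```

```bash
python3 -m inch '0 -0.03 -0.06 -0.4 0 0 0; 0 -0.03 -0.06 -0.7 0 0 0; 0 -0.03 -0.06 -0.9 0 0 0; 0 -0.03 -0.06 -1.05 0 0 0;0 -0.03 -0.06 -1.05 0 0 0'
python3 -c "
from h import *
s=telemetry.get_state();print(s['eef_pos'],s['force'],s['moment'])"
```

```text
t: 10.5
eef_pos: [0.4655, 0.139, 0.1012]
ee_rot: [-3.141, 0.003, -2.883]
force: [-0.7, 0.2, -0.9]
width: 0.0525
[0.46546471 0.13898991 0.10121368] [-0.73913804  0.20455621 -0.90892809] [0.01731489 0.13290328 0.00231762]
```

```bash
python3 -m inch '0 0 0 -0.2 0 0 0; 0 0 0 -0.4 0 0 0; 0 0 0 -0.55 0 0 0; 0 0 0 -0.6 0 0 0;0 0 0 -0.6 0 0 0'
python3 -c "
from h import *
s=telemetry.get_state();print(s['eef_pos'],s['force'],s['moment'])"
```

```text
t: 11.12
eef_pos: [0.4655, 0.139, 0.0953]
ee_rot: [-3.141, 0.003, -2.882]
force: [0.2, -0.8, 0.4]
width: 0.0525
[0.46545187 0.13899731 0.09532019] [ 0.17728427 -0.80134596  0.40438293] [-0.07402066  0.42869171  0.05331532]
```

Underside is about 12.4 mm above the port, which matches resting on the pins, with little side force. Press lightly and turn.

```bash
python3 -m inch '0 0 0 -0.1 0 0 0; 0 0 0 -0.1 0 0 0;0 0 0 -0.1 0 0 0'
python3 -c "
from h import *
s=telemetry.get_state();print(s['eef_pos'],s['force'],s['moment'])"
```

```text
t: 11.5
eef_pos: [0.4656, 0.139, 0.0949]
ee_rot: [-3.141, 0.003, -2.882]
force: [-4.0, -1.3, 6.8]
width: 0.0523
[0.46556555 0.13899709 0.09493145] [-4.02258844 -1.26694735  6.80689761] [-0.19550939  1.31116927  0.02433024]
```

```bash
cat > s.py <<'E'
from h import *
s=telemetry.get_state();print(*[np.round(s[k],4) for k in('eef_pos','ee_rot','force','moment')],s['q'][5].round(2))
E
python3 -m inch '0 0 0 -0.09 0 0 3; 0 0 0 -0.09 0 0 6; 0 0 0 -0.09 0 0 9; 0 0 0 -0.09 0 0 12; 0 0 0 -0.09 0 0 15; 0 0 0 -0.09 0 0 18; 0 0 0 -0.09 0 0 21; 0 0 0 -0.09 0 0 24; 0 0 0 -0.09 0 0 24'; python3 s.py
```

```text
t: 12.62
eef_pos: [0.466, 0.1399, 0.0949]
ee_rot: [-3.141, 0.005, -2.462]
force: [-4.5, 2.9, 8.5]
width: 0.0527
[0.466  0.1399 0.0949] [-3.1409  0.0051 -2.462 ] [-4.5186  2.9298  8.497 ] [1.0094 1.8399 0.0191] -0.02
```

```bash
python3 -m inch '0 -0.05 0 -0.07 0 0 3; 0 -0.05 0 -0.07 0 0 6; 0 -0.05 0 -0.07 0 0 9; 0 -0.05 0 -0.07 0 0 12; 0 -0.05 0 -0.07 0 0 15; 0 -0.05 0 -0.07 0 0 18; 0 -0.05 0 -0.07 0 0 21; 0 -0.05 0 -0.07 0 0 24; 0 -0.05 0 -0.07 0 0 24'; python3 s.py
```

```text
t: 13.75
eef_pos: [0.4655, 0.14, 0.0949]
ee_rot: [-3.141, 0.006, -2.042]
force: [-3.2, 0.6, 7.9]
width: 0.0523
[0.4655 0.14   0.0949] [-3.1407  0.0055 -2.0422] [-3.1658  0.6415  7.8996] [0.1422 1.8125 0.037 ] 0.4
```

```bash
python3 -m inch '0 -0.03 0 -0.07 0 0 3; 0 -0.03 0 -0.07 0 0 6; 0 -0.03 0 -0.07 0 0 9; 0 -0.03 0 -0.07 0 0 12; 0 -0.03 0 -0.07 0 0 15; 0 -0.03 0 -0.07 0 0 18; 0 -0.03 0 -0.07 0 0 21; 0 -0.03 0 -0.07 0 0 24; 0 -0.03 0 -0.07 0 0 24'; python3 s.py
```

```text
t: 14.88
eef_pos: [0.4651, 0.14, 0.0949]
ee_rot: [-3.141, 0.005, -1.622]
force: [-2.8, -1.4, 8.3]
width: 0.0521
[0.4651 0.14   0.0949] [-3.1406  0.0054 -1.6222] [-2.8427 -1.3702  8.3063] [-0.5452  1.5672 -0.0461] 0.83
```

```bash
python3 -m inch '0 0 -0.03 -0.07 0 0 3; 0 0 -0.03 -0.07 0 0 6; 0 0 -0.03 -0.07 0 0 9; 0 0 -0.03 -0.07 0 0 12; 0 0 -0.03 -0.07 0 0 15; 0 0 -0.03 -0.07 0 0 18; 0 0 -0.03 -0.07 0 0 21; 0 0 -0.03 -0.07 0 0 24; 0 0 -0.03 -0.07 0 0 24'; python3 s.py
```

```text
t: 16.0
eef_pos: [0.4651, 0.1394, 0.0946]
ee_rot: [-3.141, 0.005, -1.202]
force: [-1.7, -1.8, 6.4]
width: 0.0524
[0.4651 0.1394 0.0946] [-3.1408  0.0049 -1.2023] [-1.7035 -1.7636  6.4466] [-0.9198  0.799  -0.003 ] 1.25
```

```bash
python3 -m inch '0 0 0 -0.08 0 0 3; 0 0 0 -0.08 0 0 6; 0 0 0 -0.08 0 0 9; 0 0 0 -0.08 0 0 12; 0 0 0 -0.08 0 0 15; 0 0 0 -0.08 0 0 18;  0 0 0 -0.08 0 0 18'; python3 s.py
```

```text
t: 16.88
eef_pos: [0.4652, 0.1393, 0.0948]
ee_rot: [-3.14, 0.004, -0.887]
force: [-5.9, -2.0, 12.5]
width: 0.0527
[0.4652 0.1393 0.0948] [-3.1404  0.0045 -0.887 ] [-5.8636 -2.0174 12.4644] [-0.7269  1.8148  0.0891] 1.57
```

```bash
python3 -m inch '0 -0.03 0 -0.06 0 0 3; 0 -0.03 0 -0.06 0 0 6; 0 -0.03 0 -0.06 0 0 9;  0 -0.03 0 -0.06 0 0 12; 0 -0.03 0 -0.06 0 0 12'; python3 s.py;  python3 - <<'E'
from h import *
f=grab_frame("wrist");save(f,"w4.png");a=f["pixels"]
g=grab_frame("side");b=cv2.resize(g["pixels"][180:280,240:340],(400,400));save({"pixels":np.hstack([cv2.resize(a,(400,300)),b[:300]])},"c4.png")
E
```

```text
t: 17.5
eef_pos: [0.4651, 0.1392, 0.095]
ee_rot: [-3.14, 0.004, -0.676]
force: [-3.3, -2.2, 8.0]
width: 0.0524
[0.4651 0.1392 0.095 ] [-3.1401  0.0039 -0.6762] [-3.3007 -2.1697  7.9655] [-0.7632  1.085   0.0312] 1.78
```

View pics/c4.png

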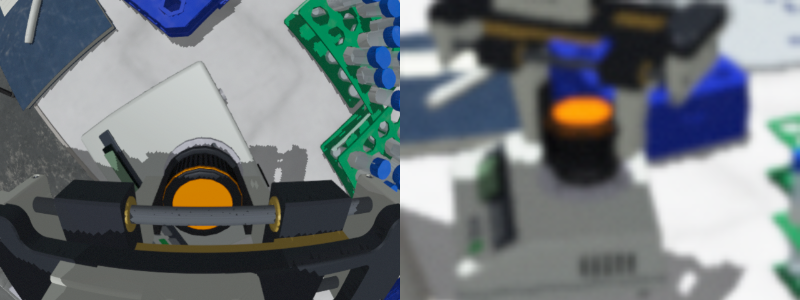

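z dipped at yaw ≈ -1.2 and then rose, which suggests a keyway brushed past. I'll go back and sweep that zone slowly, slightly recentred.

```bash
python3 -m inch '0 -0.04 -0.02 -0.07 0 0 -6; 0 -0.04 -0.02 -0.07 0 0 -12; 0 -0.04 -0.02 -0.07 0 0 -17; 0 -0.04 -0.02 -0.07 0 0 -19; 0 -0.04 -0.02 -0.07 0 0 -21; 0 -0.04 -0.02 -0.07 0 0 -23'; python3 s.py; python3 -m inch '0 -0.02 0 -0.1 0 0 -1.5; 0 -0.02 0 -0.1 0 0 -3; 0 -0.02 0 -0.1 0 0 -4.5; 0 -0.02 0 -0.1 0 0 -6';python3 s.py
```

```text
t: 18.35
eef_pos: [0.4655, 0.1389, 0.095]
ee_rot: [-3.139, 0.003, -1.079]
force: [1.3, -3.8, 5.8]
width: 0.0527
[0.4655 0.1389 0.095 ] [-3.1389e+00  3.0000e-03 -1.0787e+00] [ 1.3007 -3.8068  5.7609] [-1.5075 -0.2279  0.094 ] 1.37
t: 18.85
eef_pos: [0.4656, 0.1384, 0.0947]
ee_rot: [-3.139, 0.002, -1.184]
force: [0.1, -3.4, 6.1]
width: 0.0522
[0.4656 0.1384 0.0947] [-3.1387e+00  2.0000e-03 -1.1835e+00] [ 0.106  -3.3983  6.0686] [-1.6926  0.4193  0.0874] 1.27
```

```bash
for i in 1; do python3 -m inch '0 -0 -0.02 -0.1 0 0 -1.5; 0 0 -0.02 -0.1 0 0 -3; 0 0 -0.02 -0.1 0 0 -4.5; 0 0 -0.02 -0.1 0 0 -6' | head -3;python3 s.py; python3 -m inch '0 -0 -0.02 -0.1 0 0 -1.5; 0 0 -0.02 -0.1 0 0 -3; 0 0 -0.02 -0.1 0 0 -4.5; 0 0 -0.02 -0.1 0 0 -6' >/dev/null;python3 s.py; python3 -m inch '0 -0 -0.02 -0.1 0 0 -1.5; 0 0 -0.02 -0.1 0 0 -3; 0 0 -0.02 -0.1 0 0 -4.5; 0 0 -0.02 -0.1 0 0 -6' >/dev/null;python3 s.py; python3 -m inch '0 0 0 -0.1 0 0 -1.5; 0 0 0 -0.1 0 0 -3; 0 0 0 -0.1 0 0 -4.5; 0 0 0 -0.1 0 0 -6' >/dev/null;python3 s.py; done
```

```text
t: 19.35
eef_pos: [0.4655, 0.138, 0.0937]
ee_rot: [-3.139, 0.002, -1.29]
[0.4655 0.138  0.0937] [-3.1389e+00  2.0000e-03 -1.2897e+00] [-1.1537 -0.5417  1.249 ] [-0.3056  0.6965 -0.0107] 1.16
[0.4652 0.1376 0.0925] [-3.1397e+00  1.7000e-03 -1.3961e+00] [-0.8505  1.8338 -2.6485] [0.1361 0.8427 0.0336] 1.05
[0.4652 0.138  0.0915] [-3.1392e+00  2.3000e-03 -1.5013e+00] [-4.7255  4.5294 -0.0928] [1.7554 1.8793 0.8713] 0.95
[0.4659 0.1381 0.0914] [-3.1377e+00  1.9000e-03 -1.6042e+00] [0.0412 0.544  4.0122] [-0.1876  0.4351  1.4234] 0.84
```

It dropped into the keyways (z down 3.5 mm), then the keyway wall stopped the turn (Mz 1.4 N·m). I'll unwind a little and lower.

```bash
python3 -m inch '0 0 0 0 0 0 3; 0 0 0 0 0 0 6; 0 0 0 0 0 0 6' >/dev/null;python3 s.py; python3 -m inch '0 0 0 -0.1 0 0 0; 0 0 0 -0.2 0 0 0; 0 0 0 -0.2 0 0 0; 0 0 0 -0.2 0 0 0'>/dev/null;python3 s.py
```

```text
[0.466  0.1381 0.0915] [-3.1375e+00  1.8000e-03 -1.5001e+00] [-1.9086  1.3508  0.3792] [0.4387 1.0423 0.1512] 0.95
[0.4662 0.1381 0.0897] [-3.1371e+00  1.8000e-03 -1.5007e+00] [-1.1887  0.2941  3.1835] [0.0518 0.9203 0.1485] 0.95
```

```bash
python3 -m inch '0 0 0 -0.1 0 0 0; 0 0 0 -0.2 0 0 0; 0 0 0 -0.3 0 0 0; 0 0 0 -0.3 0 0 0; 0 0 0 -0.3 0 0 0'>/dev/null;python3 s.py;  python3 -m inch '0 0 0 -0.1 0 0 0; 0 0 0 -0.2 0 0 0; 0 0 0 -0.3 0 0 0; 0 0 0 -0.4 0 0 0; 0 0 0 -0.4 0 0 0; 0 0 0 -0.4 0 0 0'>/dev/null;python3 s.py
```

```text
[0.4662 0.1381 0.087 ] [-3.1369e+00  1.8000e-03 -1.5008e+00] [-4.3323  1.0225  7.4109] [0.1292 1.6161 0.231 ] 0.94
[0.4663 0.1381 0.0834] [-3.1368e+00  1.8000e-03 -1.5014e+00] [-3.6935  1.0991  8.3105] [0.1741 1.7816 0.0581] 0.94
```

```bash
python3 -m inch '0 0 0 -0.08 0 0 0; 0 0 0 -0.15 0 0 0; 0 0 0 -0.15 0 0 0; 0 0 0 -0.15 0 0 0'>/dev/null;python3 s.py;  python3 -m inch '0 0 0 -0.15 0 0 0; 0 0 0 -0.2 0 0 0; 0 0 0 -0.2 0 0 0; 0 0 0 -0.2 0 0 0'>/dev/null;python3 s.py
```

```text
[0.4662 0.1381 0.0831] [-3.1364e+00  1.7000e-03 -1.5014e+00] [-8.7088  0.0864 18.5694] [-0.0714  3.4795  0.0735] 0.94
[0.4662 0.1381 0.083 ] [-3.1357e+00  1.7000e-03 -1.5013e+00] [-13.4798   0.2815  29.0003] [-0.1922  4.7913  0.0252] 0.94
```

Hard stop at TCP z = 0.083, exactly the expected home height. I'll ease the push to about 20 N and check it.

```bash
python3 -m inch '0 0 0 -0.13 0 0 0; 0 0 0 -0.13 0 0 0; 0 0 0 -0.13 0 0 0; 0 0 0 -0.13 0 0 0';python3 s.py
python3 - <<'E'
from h import *
f=grab_frame("wrist");a=f["pixels"];g=grab_frame("side");b=g["pixels"][180:380,240:400]
save({"pixels":np.hstack([cv2.resize(a,(460,345)),cv2.resize(b,(276,345))])},"c5.png")
for n in('cell_green','cell_blue','cell_amber'):
    for r in pinpoint("side",n)[:1]:print(n,r["p"],np.round(at_z(g,*r["location"],.058 if 'amber' in n else .01),3))
E
```

```text
t: 24.6
eef_pos: [0.4662, 0.1381, 0.0831]
ee_rot: [-3.135, 0.002, -1.501]
force: [-10.2, 0.4, 20.6]
width: 0.0527
[0.4662 0.1381 0.0831] [-3.1353e+00  1.7000e-03 -1.5013e+00] [-10.2289   0.3945  20.6457] [-7.6000e-02  3.6613e+00  2.2000e-03] 0.94
cell_green 0.69 [ 0.413 -0.204  0.01 ]
cell_blue 0.73 [ 0.449 -0.38   0.01 ]
cell_amber 0.42 [0.466 0.152 0.058]
```

View pics/c5.png

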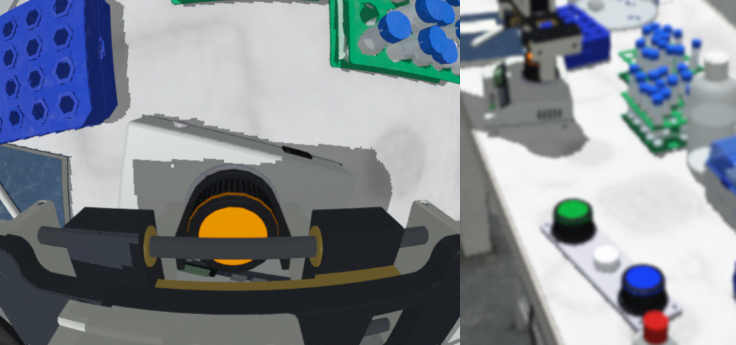

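The picture shows the amber cell seated on the meter and still held. Green and blue are upright on their posts, and the middle post is empty.

```bash
python3 -c "
from station import arm; print(arm.job_done())"
```

```text
the job is handed in; nothing more can be done
None
```

The amber cell is home on the photometer port, and the gripper is still holding it pushed down. I handed the job in at about t = 25 s; the station reports no verdict.

- **Fitting it:** I gripped the cell at 35 N and set it over the spigot, where it stopped on the pins at about the expected 12.5 mm. The first sweep of about 125° at 24°/s passed the keyways without dropping. A slower sweep back dropped it over the pins. I then turned a little too far, to about 1.4 N·m against the keyway wall, so I backed off and pushed straight down through the seal.
- **Last checks:**
  - The cell met a hard stop at TCP z = 0.083 m, which matches home with the fingertips resting on the foot rim.
  - The tool was pushing down with about 21 N, and its tilt was under 0.01 rad.
  - The side picture shows the green and blue cells upright on their posts. The bystanders that show in the last pictures look undisturbed.
- **Did not agree or was not checked:**
  - A sideways force of about 10 N remained at the wrist.
  - The network's last estimate of the amber cell's y from the side camera was 14 mm off the arm's own reading, with a confidence of only 0.42. I trusted the arm, because the cell only goes that low when it is keyed on the spigot.
  - Its estimates for the green and blue cells moved by up to about 7 mm from the first look, within its scatter.
  - I could not read the seal position directly; I inferred it from the height and force.

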